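Lock the spindle: turn the slotted disc, push the bar through

ROBOT

A 6-joint arm with a two-finger parallel gripper is mounted at the origin on a cart in front of the work surface, level with it; the furniture and walls round the work are solid. World frame = base frame: x ahead of the robot, y to its left, z up, the work surface at z = 0. Lengths are in m, angles in rad, forces in N, time in s.
With the tool pointing down it reaches from about 0.4 to 0.825 m from the base axis. Payload 7 kg.
Tool frame: the origin (TCP) lies midway between the tips of the shut fingers; the grasp point (between the pads) lies 19 mm behind it; z points along the fingers, y is the line along which they close (so a half turn about z gives the same grasp; the last joint's range is limited). The gripper opens to 88 mm and grips with 3 to 60 N. Pads are 19 mm wide; open, the fingers measure 130 mm over their backs; the gripper's body (78 mm by 193 mm) begins 47 mm behind the grasp point.
Start: joints at [1.457, 0.359, 0.012, 0, -1.224, -0.288], TCP at [0.264, 0.621, 0.227] pointing down, gripper open.
Joint ranges: [-3.07, 3.07], [-1.43, 2.12], [-1.02, 1.25], [-3.03, 1.67], [-3.05, -0], [-3.03, 3.03]. Speed limits (rad/s): [2.39, 2.39, 3.01, 3.14, 3.14, 3.14].

INTERFACE

Orientations are given as [roll, pitch, yaw] about the fixed x, y, z axes, in that order (R = Rz(yaw) Ry(pitch) Rx(roll)).
In Python, from station import arm, grab_frame, camera_params, spot_in gives the robot as it stands.
- The arm moves only by the shell command python3 -m jog 'ROWS' [FORCE]. ROWS is JSON, a list that holds one entry, the list of rows, each a list of 7 numbers: the shift along the tool's x, y, z in mm, then the turn, a rotation vector about the tool's x, y, z in rad, then the finger opening in mm, from 0 to 87.6. In form: [[[x, y, z, wx, wy, wz, fingers], ...]]. A call has 1 to 20 rows; each row is the pose to reach, as a shift and turn from the pose commanded when the call began, along the tool's axes at that moment; what a row does not reach only later rows make up. A row lasts 1/8 s, in which the tool goes at most 62.5 mm and 10.7 degrees, less where a joint would pass 70% of its speed; a pose out of reach is approached as far as the arm can. A call with a gripper value outside its range is refused whole. The fingers move at their own pace and stop on an object; FORCE is the grip in N (left out, the last holds). Time passes only in rows, so rows that repeat a pose let the fingers close. It gives the time, the measured TCP pose, the force, the opening and the grip force at its end, in the units of the state.
- arm.get_state(): the state, without advancing time (a new reading comes with each control period).
- grab_frame(name): name is "side" or "top" or "wrist"; returns (picture, depth): 384x512x3 uint8, blue, green, red; 384x512 float32, m along the optical axis (not along the pixel's ray), 0 where there is no reading.
- camera_params(name): a dict with "mtx" (3x3 intrinsics, pixels), "R" (3x3) and "t" (3): a world point X has camera coordinates R X + t. Camera axes: x right, y down, z forward; pixel columns grow to the right and rows downward; lengths in m; the calibration is good to about 2 mm. The wrist camera is an equidistant fisheye: a pixel r from the principal point sees the ray r / f radians off the axis. A picture is of the moment at which its call begins: read the wrist's pose just before it. camera_params takes no time and is no camera call; for the wrist camera it gives the pose at the moment of the call.
- arm.job_done(): hands the job in; it is judged then, once.
Trained networks look in the newest picture that a camera, given by its name, has taken for a name from the list of things; names that differ only in an ending like _2 or _b are one class to them, and where a whole thing is asked for, a point or a joint stands for the part that bears it (a point fixed in the world has none). Each returns a list of dicts, best first, with "confidence" (0 to 1); they miss things now and then, are a little off and sometimes report something else, mostly with a low value. They report only what shows in the picture. A call takes as long as a camera call.
- spot_in(query, camera): "uv" ([column, row] in pixels, amid what is visible of it).
The state is a dict: "t": time; "q": joint angles; "qd": joint speeds; "joint_efforts": joint torques, N m; "eef_pos": TCP position; "ee_rot": TCP orientation; "force": force on the tool from outside, world axes, zero at the start; "moment": the same for the moment, N m; "width": finger opening in m; "gripper_force": force on a finger pad.
Only numpy, scipy, OpenCV 4.12 (cv2) and the standard library are available. Lean on these libraries where they do the work, as an engineer would, in place of code of your own. Each camera call takes 0.05 s, during which the arm holds its last target. There are 200 camera calls.

TASK

Lock the bench spindle. Push the upright peg round with the fingertips until the disc's slot lines up with the sliding bar, then push the bar by its upright tab straight through the slot, fully home, and draw the hand clear. Leave the small jar, the small bottle and the vial standing where they are.

Things in the scene. Friction and masses are not known exactly. Their poses are not given: they have to be found in the camera images.
- shaft_lock: Fixture screwed to the worktop, elsewhere and at another yaw each time: grey base plate 262 x 92 x 10 mm, bar guide, round disc, arched keeper. Origin on the worktop under the disc's upright axis; +x = the bar's push direction, +z up. In its frame the plate spans x -194 to 68 mm; guide x -186 to -38, 44 wide, rails' tops 39 high, low arch 48 high over its end (x -50 to -38).
- keeper (a point): Top centre of the keeper, a small fixed arch past the disc that takes the bar's nose: 36 mm wide across the bar, 12 mm thick, 48 mm high, 48 mm from the disc's axis.
- disc_top (a point): Centre of the disc's top face, on its axis, 44 mm above the worktop. Disc 64 mm in diameter, with a straight slot 17 mm wide and 17 mm deep right across it, open above. The bar enters if the slot is within about 0.15 rad of lined up; otherwise it runs against the rim.
- lock_disc (a joint): Turn of the disc, rad, anticlockwise seen from above positive; 0 = the slot lies along the bar. Starts at -1.2 to -0.5, so it must be turned anticlockwise. Turns freely between -1.7 and 1.7 with light friction (0.06 N m), stays where it is left; no stop or click at 0.
- peg (a point): Middle of the upright steel peg on the disc, 66 mm above the worktop. Peg 10 mm in diameter, from 44 to 84 mm high, with a 16 mm wide, 3 mm high collar at its foot; 23 mm from the disc's axis. Turns with the disc: at 0 it lies on the fixture's +y side of the axis, square to the slot; at the start it is nearer the keeper.
- lock_bar (a joint): Travel of the bar along the fixture's +x, m: 0 = withdrawn, 0.110 = fully home at its stop (tab against the low arch, nose 4 mm out past the keeper). Starts at 0 to 0.012. Needs about 2 N, stays where it is left. Bar 12 x 12 mm, underside 30 mm above the worktop, nose tapered to 6 mm; the nose reaches the disc's rim at about 0.020.
- tab (a point): Centre of the rear face (away from the disc) of the bar's upright tab, 64 mm above the worktop. Tab 24 mm wide, 10 mm thick, from 41 to 83 mm high; moves with the bar. 170 mm behind the disc's axis when the bar is withdrawn, 60 mm when home. Behind it there is free room above the rails.
- small_jar: Low white ointment jar with grey lid, 51 mm in diameter, 40 mm high; origin under its centre. Loose bystander beside the fixture.
- small_bottle: Small brown bottle with white cap, 37 mm in diameter, 75 mm high; origin under its centre. Loose bystander beside the fixture.
- vial: Small brown vial with white cap, 23 mm in diameter, 58 mm high; origin under its centre. Loose bystander beside the fixture.

How it is judged:
By the outcome, as a careful person would: the job done as asked, in the order asked, and still so for the second after the job is handed in, with the robot touching nothing.
It also fails if it takes over 54 s, if anything falls off the work surface, if the arm or the gripper's body presses on something with over 40 N, if the wrist force passes 120 N, or if a joint passes its speed limit or range.

## Working session

There is one attempt and no reset: what is moved stays moved. The work goes in short steps, Python scripts to look and compute and a shell command to move; the robot and the scene stay as the last step left them, time stands still between calls to the robot, and variables do not carry over. Pictures are saved under pics/ and viewed, at most 10 in all, crops included, and the job is handed in when it is done.

```bash
ls; mkdir -p pics
cat > h.py <<'E'
import numpy as np, cv2
from station import arm, grab_frame, camera_params, spot_in
def px2w(cam,u,v,d):
    p=camera_params(cam);K=np.array(p["mtx"]);R=np.array(p["R"]);t=np.array(p["t"])
    c=np.array([(u-K[0,2])/K[0,0],(v-K[1,2])/K[1,1],1.0])*d
    return R.T@(c-t)
def ray_z(cam,u,v,z):
    p=camera_params(cam);R=np.array(p["R"]);o=-R.T@np.array(p["t"])
    w=px2w(cam,u,v,1.0)-o
    return o+w*(z-o[2])/w[2]
E
python3 - <<'E'
from h import *
s=arm.get_state();print({k:np.round(s[k],3) for k in("t","eef_pos","ee_rot","force","width")})
H=dict(keeper=.048,disc_top=.044,peg=.066,tab=.064,small_jar=.02,small_bottle=.037,vial=.029,shaft_lock=.03)
for c in("top","side"):
    im,d=grab_frame(c);cv2.imwrite(f"pics/{c}0.png",im)
    for n in H:
        r=spot_in(n,c)[:1]
        for x in r:
            u,v=x["uv"];print(c,n,np.round([u,v],1),round(x["confidence"],2),"z-plane",np.round(ray_z(c,u,v,H[n]),3),"depth",np.round(px2w(c,u,v,d[int(v),int(u)]),3))
E
```

```text
pics
{'t': np.float64(0.0), 'eef_pos': array([0.264, 0.621, 0.226]), 'ee_rot': array([ 3.14 , -0.   , -0.402]), 'force': array([ 0.561,  0.268, -0.334]), 'width': np.float64(0.088)}
top keeper [270.5 206.2] 0.8 z-plane [0.531 0.166 0.048] depth [0.531 0.166 0.042]
top disc_top [246.5 195.2] 0.84 z-plane [0.555 0.224 0.044] depth [0.557 0.224 0.029]
top peg [245.9 195. ] 0.83 z-plane [0.554 0.225 0.066] depth [0.557 0.226 0.029]
top tab [293.4 214.7] 0.53 z-plane [0.512 0.113 0.064] depth [0.512 0.111 0.042]
top small_jar [307.5 170.6] 0.76 z-plane [0.623 0.076 0.02 ] depth [0.62  0.079 0.038]
top small_bottle [268.5 144.7] 0.66 z-plane [0.681 0.174 0.037] depth [0.672 0.176 0.076]
top vial [272.8 250.7] 0.4 z-plane [0.425 0.157 0.029] depth [0.427 0.158 0.054]
top shaft_lock [273.4 210.8] 0.87 z-plane [0.521 0.158 0.03 ] depth [0.521 0.158 0.031]
side keeper [259.9 236.5] 0.64 z-plane [0.513 0.108 0.048] depth [0.516 0.116 0.039]
side disc_top [255.8 198.3] 0.7 z-plane [0.548 0.224 0.044] depth [0.552 0.235 0.034]
side peg [255.5 195. ] 0.65 z-plane [0.543 0.211 0.066] depth [0.552 0.236 0.043]
side tab [261.1 242.1] 0.66 z-plane [0.504 0.079 0.064] depth [0.5   0.067 0.078]
side small_jar [311.1 235.4] 0.81 z-plane [0.624 0.096 0.02 ] depth [0.614 0.08  0.039]
side small_bottle [318.1 201.5] 0.87 z-plane [0.677 0.169 0.037] depth [0.674 0.164 0.042]
side vial [210.2 238.5] 0.79 z-plane [0.421 0.157 0.029] depth [0.42  0.15  0.036]
side shaft_lock [259.7 237.8] 0.87 z-plane [0.517 0.12  0.03 ] depth [0.5   0.075 0.082]
```

Run:
```python
import cv2
a=cv2.imread("pics/top0.png")[120:270,200:350];b=cv2.imread("pics/side0.png")[150:300,180:330]
cv2.imwrite("pics/both.png",cv2.hconcat([cv2.resize(x,(400,400),interpolation=cv2.INTER_CUBIC) for x in(a,b)]))
```

```text
(no output)
```

View pics/both.png

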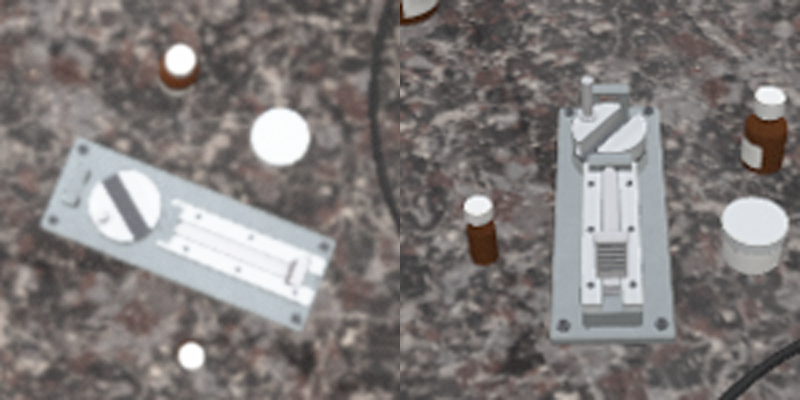

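The top view (left) shows the disc at about full-image (246,197), keeper (227,192) and tab (311,221). The peg is at about (239,201), on the keeper side. The slot is turned clockwise from the bar, and the vial, bottle and jar stand to the sides. Next I'll fit the fixture frame.

Run:
```python
from h import *
f=lambda x,y:(200+x*.375-.3,120+y*.375-.3)
S=[ray_z("top",*f(*p),.010)[:2] for p in((83,149),(52,220),(327,246),(296,319))]
d=(S[0]+S[1]-S[2]-S[3])/2; yaw=np.arctan2(d[1],d[0]); c=np.mean(S,0)
print("len",np.linalg.norm(d),"wid",np.linalg.norm(S[0]-S[1]),np.linalg.norm(S[2]-S[3]),"yaw",yaw)
e=np.array([np.cos(yaw),np.sin(yaw)]);n=np.array([-e[1],e[0]])
print("origin from plate",c+.063*e)
for nm,p,z in(("disc",(124,206),.044),("keeper",(76,190),.048),("pegtop",(103,217),.084),("tab top",(297,270),.083)):
    w=ray_z("top",*f(*p),z)[:2]; print(nm,w,"in fixture",(w-c-.063*e)@e,(w-c-.063*e)@n)
g=lambda x,y:(180+x*.375-.3,150+y*.375-.3)
for nm,p,z in(("pegtop s",(187,79),.084),("peg foot s",(188,116),.044),("disc s",(208,132),.044)):
    w=ray_z("side",*g(*p),z)[:2]; print(nm,w,"in fixture",(w-c-.063*e)@e,(w-c-.063*e)@n)
p=camera_params("wrist");print(p["mtx"],-np.array(p["R"]).T@p["t"],p["R"])
```

```text
len 0.24364642817911758 wid 0.07221646421594687 0.0735665522352968 yaw 1.2190288052187173
origin from plate [0.5523542  0.22281622]
disc [0.55121229 0.2243845 ] in fixture 0.0010787910600589601 0.0016123543633563024
keeper [0.56382913 0.26750825] in fixture 0.04590909090648679 0.00462671098158631
pegtop [0.53783104 0.24133149] in fixture 0.012377422566945559 0.020013418112335625
tab top [0.49783085 0.07480423] in fixture -0.15773493886712303 0.0001859630136493845
pegtop s [0.5425555  0.24592653] in fixture 0.01831893747844413 0.017161511774794122
peg foot s [0.54218063 0.24521908] in fixture 0.01752564030565738 0.017269667398461308
disc s [0.55074205 0.21943069] in fixture -0.0037337043852772103 0.00034692224414030514
[[297.31863964   0.         254.75867505]
 [  0.         297.31863964 196.83382006]
 [  0.           0.           1.        ]] [0.3280198  0.59465377 0.38560087] [[-3.90064293e-01 -9.20787357e-01 -7.00100833e-04]
 [-8.90276195e-01  3.76944818e-01  2.55579540e-01]
 [-2.35070510e-01  1.00315736e-01 -9.66787778e-01]]
```

```bash
python3 -m jog '[[[45,34,4,0,0,-0.01,88],[90,69,8,0,0,-0.02,80],[135,103,12,0,0,-0.03,60],[180,138,16,0,0,-0.04,40],[225,172,20,0,0,-0.05,20],[270,207,24,0,0,-0.05,14],[315,241,28,0,0,-0.05,14],[361,276,30,0,0,-0.05,14],[361,276,30,0,0,-0.05,14],[361,276,30,0,0,-0.05,14],[361,276,30,0,0,-0.05,14]]]' 20
```

```text
t: 2.28
eef_pos: [0.488, 0.2269, 0.1967]
ee_rot: [-3.141, -0.0, -0.351]
force: [0.5, 0.5, 0.3]
width: 0.014
gripper_force: 0.0
```

```bash
cat >> h.py <<'E'
def wray(u,v,z,p=None):
    p=p or camera_params("wrist");K=np.array(p["mtx"]);R=np.array(p["R"]);o=-R.T@np.array(p["t"])
    x=np.array([u-K[0,2],v-K[1,2]]);r=np.hypot(*x);a=r/K[0,0]
    w=R.T@np.array([*(np.sin(a)*x/r),np.cos(a)]);return o+w*(z-o[2])/w[2]
O=np.array([.552,.2235]);YAW=1.22
def fx(w):
    e=np.array([np.cos(YAW),np.sin(YAW)]);q=np.asarray(w)[:2]-O;return np.round(1000*np.array([q@e,q@np.array([-e[1],e[0]])]),1)
E
python3 - <<'E'
from h import *
im,d=grab_frame("wrist");cv2.imwrite("pics/w1r.png",im);cv2.imwrite("pics/w1.png",cv2.resize(im,(800,600),interpolation=cv2.INTER_CUBIC))
for n,z in(("keeper",.048),("disc_top",.044),("peg",.066),("tab",.064)):
    for x in spot_in(n,"wrist")[:1]: print(n,x,fx(wray(*x["uv"],z)))
E
```

```text
keeper {'uv': [287.0, 126.0], 'confidence': 0.94} [-51.   -2.1]
disc_top {'uv': [234.1, 125.3], 'confidence': 0.55} [ 3.6 -2.5]
peg {'uv': [235.8, 130.3], 'confidence': 0.96} [0.3 1.9]
tab {'uv': [350.6, 128.2], 'confidence': 0.94} [-114.6   -2.6]
```

View pics/w1.png

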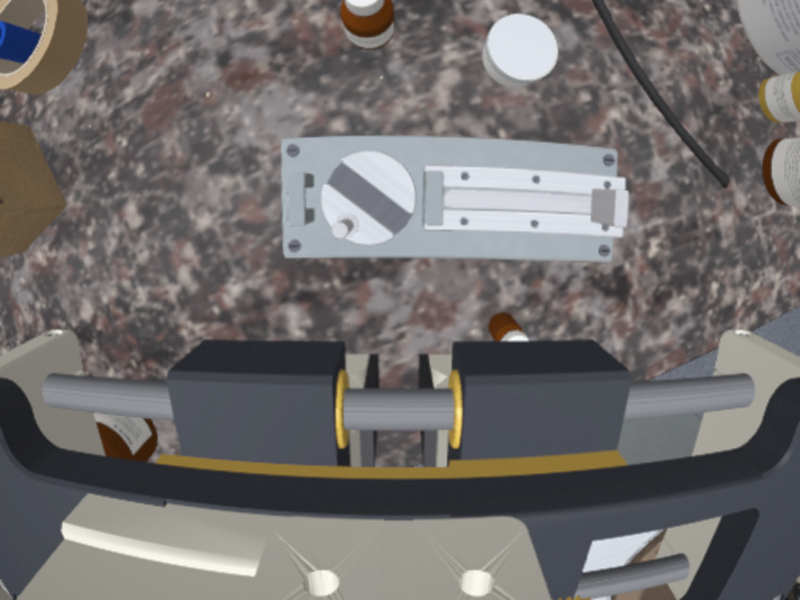

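Run:
```python
from h import *
k=lambda x,y,z:wray(x*.64-.2,y*.64-.2,z)
S=[k(*p,.010)[:2] for p in((293,245),(293,151),(609,160),(604,250))]
d=(S[0]+S[1]-S[2]-S[3])/2;c=np.mean(S,0);y=np.arctan2(d[1],d[0]);print("yaw",y,np.linalg.norm(d),"orig",c+.063*np.array([np.cos(y),np.sin(y)]))
a,b=k(337,173,.044),k(405,223,.044);v=fx(a)-fx(b);print("slot",fx(a),fx(b),np.arctan2(v[1],v[0]))
for n,p,z in(("disc",(368,198),.044),("keep",(299,199),.048),("pegtop",(340,230),.084),("tabtop",(601,206),.083)):
    print(n,fx(k(*p,z)))
```

```text
yaw 1.2169206072856713 0.24423598394982912 orig [0.55420538 0.22485089]
slot [ 22.7 -18.5] [-22.6  15.5] -0.6438542161232415
disc [ 2.  -1.4]
keep [48.  -1.7]
pegtop [16.1 16.4]
tabtop [-144.    -1.7]
```

Slot reads about -0.65 rad and the peg position agrees. I'll straddle the peg with the fingers slightly open.

```bash
python3 -m jog '[[[22,-17,20,0,0,0,24],[44,-34,45,0,0,0,24],[44,-34,70,0,0,0,24],[44,-34,85,0,0,0,24],[44,-34,85,0,0,0,24],[44,-34,105,0,0,0,24],[44,-34,125,0,0,0,24],[44,-34,141,0,0,0,24],[44,-34,141,0,0,0,24],[44,-34,141,0,0,0,24]]]'
python3 - <<'E'
from h import *
im,d=grab_frame("wrist");cv2.imwrite("pics/w2.png",cv2.resize(im,(800,600),interpolation=cv2.INTER_CUBIC))
E
```

```text
t: 3.78
eef_pos: [0.5418, 0.2432, 0.0565]
ee_rot: [-3.141, -0.001, -0.351]
force: [0.6, 0.5, 0.0]
width: 0.024
gripper_force: 0.0
```

View pics/w2.png

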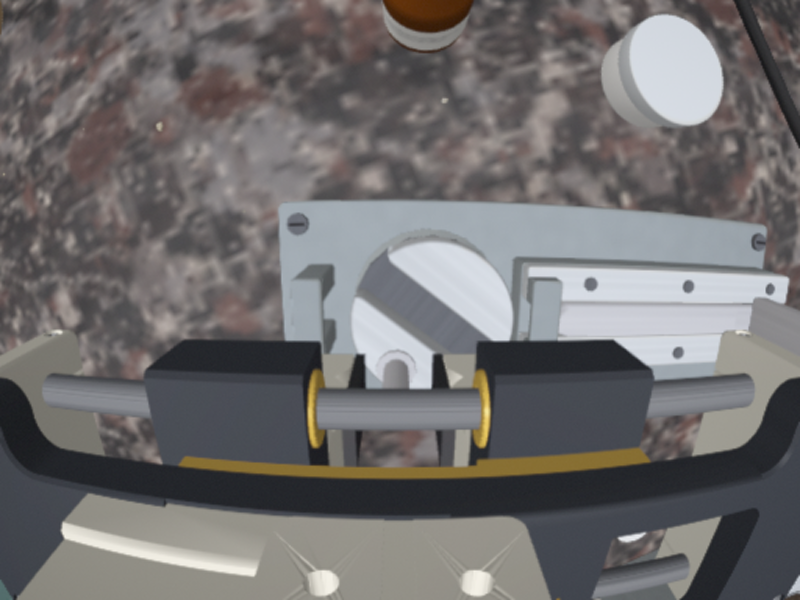

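Peg sits midway between the fingers at (397,370). I'll narrow the fingers and push it round.

```bash
python3 -m jog '[[[0,0,0,0,0,0,12.5],[0,0,0,0,0,0,12.5],[-2,3,0,0,0,0,12.5],[-4,6,0,0,0,0,12.5],[-5,9,0,0,0,0,12.5],[-6,12,0,0,0,0,12.5],[-6,15,0,0,0,0,12.5],[-6,15,0,0,0,0,12.5],[-6,15,0,0,0,0,12.5]]]'
python3 - <<'E'
from h import *
im,d=grab_frame("wrist");cv2.imwrite("pics/w3.png",cv2.resize(im,(800,600),interpolation=cv2.INTER_CUBIC))
E
```

```text
t: 4.95
eef_pos: [0.5307, 0.2312, 0.0558]
ee_rot: [-3.141, -0.0, -0.352]
force: [0.1, 2.7, 1.2]
width: 0.0127
gripper_force: 1.5
```

View pics/w3.png

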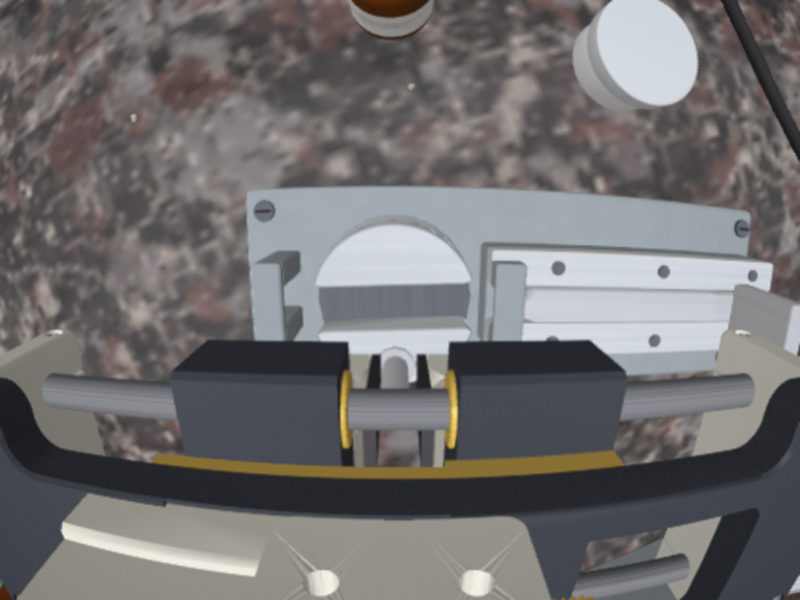

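The slot now looks lined up with the bar: its edges run (322,284)–(470,283) and (321,319)–(468,319). I'll check the angle numerically.

Run:
```python
from h import *
k=lambda x,y,z:fx(wray(x*.64-.2,y*.64-.2,z))
for n,a,b,z in(("slot up",(322,284),(470,283),.044),("slot lo",(321,319),(468,318),.044),("screws",(264,210),(742,229),.010),("rail",(492,250),(772,263),.039),("peg",(397,356),(397,358),.047)):
    A,B=k(*a,z),k(*b,z);v=A-B;print(n,A,B,np.arctan2(v[1],v[0]))
```

```text
slot up [ 29.4 -10.9] [-26.7 -11.4] 0.008912419989154227
slot lo [30.3  2.9] [-26.4   2.4] 0.008818113581627747
screws [ 61.  -38.2] [-184.8  -36.7] -0.006102446623378264
rail [-35.7 -23.4] [-183.   -23.2] -0.0013577724174943765
peg [ 0.9 16.8] [ 0.9 17.6] -1.5707963267948966
```

θ ≈ +0.01 rad. Next: release, lift, and go behind the tab with the fingers shut.

```bash
python3 -m jog '[[[0,-1,0,0,0,0,22],[0,-1,0,0,0,0,22],[0,-1,-15,0,0,0,22],[0,-1,-35,0,0,0,22],[0,-1,-60,0,0,0,22],[4,40,-60,0,0,0,10],[10,85,-60,0,0,0,0],[16,130,-60,0,0,0,0],[22,175,-60,0,0,0,0],[25,208,-60,0,0,0,0],[25,208,-60,0,0,0,0],[25,208,-60,0,0,0,0],[25,208,-40,0,0,0,0],[25,208,-20,0,0,0,0],[25,208,0,0,0,0,0],[25,208,0,0,0,0,0]]]'
python3 - <<'E'
from h import *
im,d=grab_frame("wrist");i2,_=grab_frame("side")
cv2.imwrite("pics/w4.png",cv2.vconcat([cv2.resize(im[100:290],(600,223)),cv2.resize(i2[150:270,160:340],(540,360),interpolation=cv2.INTER_CUBIC).copy() if 0 else cv2.resize(i2[150:290,150:370],(600,370),interpolation=cv2.INTER_CUBIC)]))
print(fx(arm.get_state()["eef_pos"]))
E
```

```text
t: 7.0
eef_pos: [0.4817, 0.0273, 0.0546]
ee_rot: [3.14, 0.002, -0.351]
force: [-0.5, 0.1, -0.4]
width: 0.0006
gripper_force: 0.0
[-207.8   -2.4]
```

View pics/w4.png

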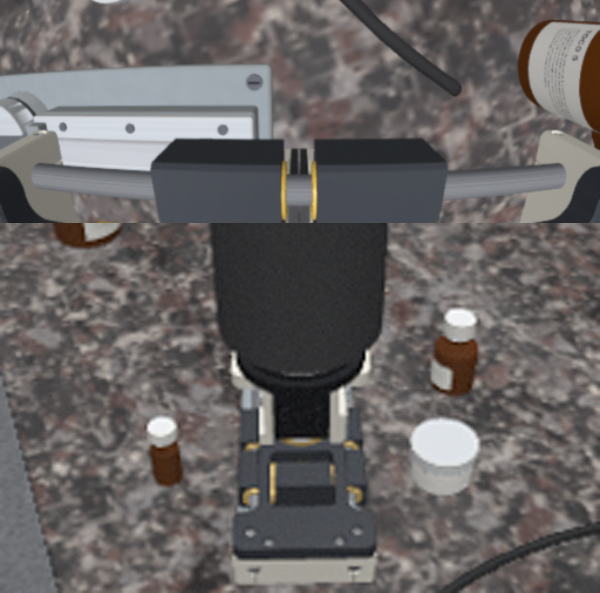

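The hand is behind the tab with no contact, and the bystanders are undisturbed. I'll push along fixture +x (tool -y).

```bash
python3 -m jog '[[[0,-8,0,0,0,0,0],[0,-16,0,0,0,0,0],[0,-24,0,0,0,0,0],[0,-30,0,0,0,0,0],[0,-36,0,0,0,0,0],[0,-42,0,0,0,0,0],[0,-48,0,0,0,0,0],[0,-54,0,0,0,0,0],[0,-60,0,0,0,0,0],[0,-60,0,0,0,0,0]]]'; python3 -m jog '[[[0,-7,0,0,0,0,0],[0,-14,0,0,0,0,0],[0,-21,0,0,0,0,0],[0,-28,0,0,0,0,0],[0,-35,0,0,0,0,0],[0,-42,0,0,0,0,0],[0,-49,0,0,0,0,0],[0,-54,0,0,0,0,0],[0,-54,0,0,0,0,0]]]'
python3 - <<'E'
from h import *
im,d=grab_frame("wrist")
cv2.imwrite("pics/w5.png",cv2.resize(im,(800,600),interpolation=cv2.INTER_CUBIC))
print(fx(arm.get_state()["eef_pos"]))
E
```

```text
t: 8.35
eef_pos: [0.5031, 0.0838, 0.0554]
ee_rot: [-3.141, 0.0, -0.351]
force: [0.1, 0.4, -0.8]
width: 0.0006
gripper_force: 0.0
t: 9.48
eef_pos: [0.5223, 0.1347, 0.0558]
ee_rot: [-3.141, -0.001, -0.351]
force: [-0.6, 0.6, 0.2]
width: 0.0006
gripper_force: 0.0
[-93.7  -2.7]
```

View pics/w5.png

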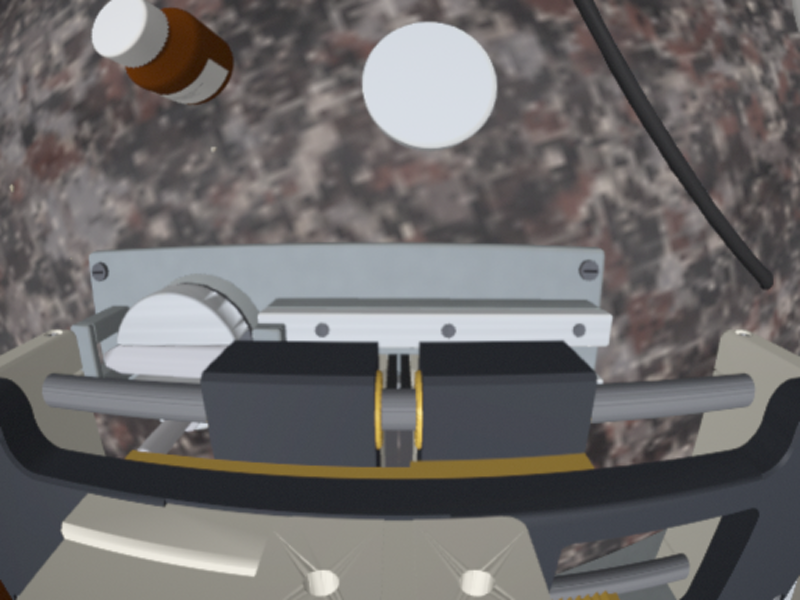

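The tab is hidden by the gripper, but the bar is running freely at low force. I'll continue in small steps to the stop.

```bash
python3 -m jog '[[[0,-3,0,0,0,0,0],[0,-6,0,0,0,0,0],[0,-9,0,0,0,0,0],[0,-11,0,0,0,0,0]]]'; python3 -m jog '[[[0,-1,0,0,0,0,0],[0,-2,0,0,0,0,0]]]'; python3 -m jog '[[[0,-1,0,0,0,0,0],[0,-2,0,0,0,0,0]]]'
python3 - <<'E'
from h import *
im,d=grab_frame("top");i2,_=grab_frame("side")
cv2.imwrite("pics/t6.png",cv2.hconcat([cv2.resize(im[160:260,210:310],(400,400),interpolation=cv2.INTER_CUBIC),cv2.resize(i2[150:250,200:300],(400,400),interpolation=cv2.INTER_CUBIC)]))
print(fx(arm.get_state()["eef_pos"]))
E
```

```text
t: 10.02
eef_pos: [0.5257, 0.1444, 0.0557]
ee_rot: [-3.141, -0.0, -0.352]
force: [0.4, -3.0, 1.5]
width: 0.0009
gripper_force: 1.1
t: 10.28
eef_pos: [0.5261, 0.1462, 0.0556]
ee_rot: [-3.142, -0.0, -0.352]
force: [0.5, -2.7, 1.6]
width: 0.0003
gripper_force: 1.1
t: 10.52
eef_pos: [0.5268, 0.148, 0.0556]
ee_rot: [3.142, -0.0, -0.352]
force: [0.5, -1.6, 1.1]
width: 0.0006
gripper_force: 1.1
[-79.5  -2.2]
```

View pics/t6.png

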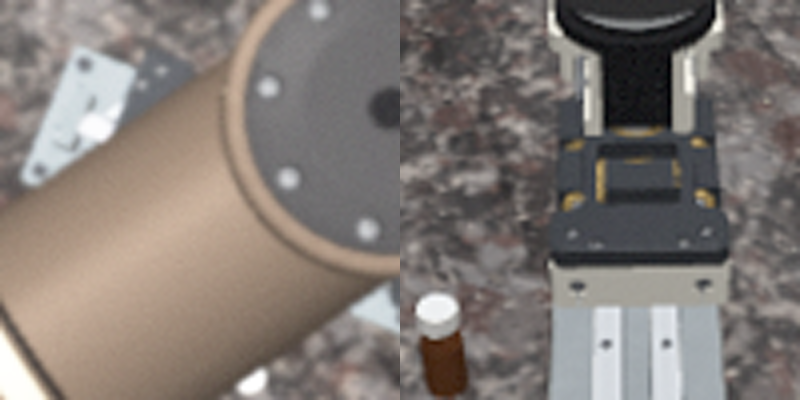

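Bar still moving at 2–3 N. I'll continue to the stop.

```bash
for i in 1 2 3 4; do python3 -m jog '[[[0,-1,0,0,0,0,0],[0,-2,0,0,0,0,0],[0,-2,0,0,0,0,0]]]' | grep -E "eef|force"; done
```

```text
eef_pos: [0.5275, 0.1499, 0.0556]
force: [0.7, -1.3, 1.0]
gripper_force: 0.9
eef_pos: [0.528, 0.1517, 0.0555]
force: [-0.2, -2.2, 0.4]
gripper_force: 1.4
eef_pos: [0.528, 0.1519, 0.0555]
force: [-1.1, -9.4, 5.0]
gripper_force: 5.0
eef_pos: [0.528, 0.152, 0.0555]
force: [0.2, -16.2, 8.2]
gripper_force: 8.6
```

Firm stop reached. I'll back off, lift clear and look.

```bash
python3 -m jog '[[[0,8,0,0,0,0,0],[0,20,0,0,0,0,0],[0,35,0,0,0,0,0],[0,35,-30,0,0,0,0],[0,35,-60,0,0,0,0],[0,35,-100,0,0,0,0],[-50,35,-140,0,0,0,0],[-100,35,-140,0,0,0,0],[-100,10,-140,0,0,0,0],[-100,-20,-140,0,0,0,0],[-100,-40,-140,0,0,0,0],[-100,-40,-140,0,0,0,0],[-100,-40,-140,0,0,0,0]]]'
python3 - <<'E'
from h import *
im,d=grab_frame("wrist")
cv2.imwrite("pics/w7.png",cv2.resize(im[:240],(800,375),interpolation=cv2.INTER_CUBIC))
for c in("top","side"):
    grab_frame(c)
    for n,z in(("small_jar",.02),("small_bottle",.037),("vial",.029)):
        for x in spot_in(n,c)[:1]: print(c,n,round(x["confidence"],2),np.round(ray_z(c,*x["uv"],z),3))
E
```

```text
t: 13.75
eef_pos: [0.4492, 0.2269, 0.195]
ee_rot: [3.14, 0.001, -0.352]
force: [0.0, 0.1, -0.5]
width: 0.0003
gripper_force: 0.0
top small_jar 0.64 [0.622 0.077 0.02 ]
top small_bottle 0.69 [0.674 0.176 0.037]
side small_jar 0.95 [0.637 0.1   0.02 ]
side small_bottle 0.63 [0.669 0.168 0.037]
side vial 0.54 [0.422 0.157 0.029]
```

View pics/w7.png

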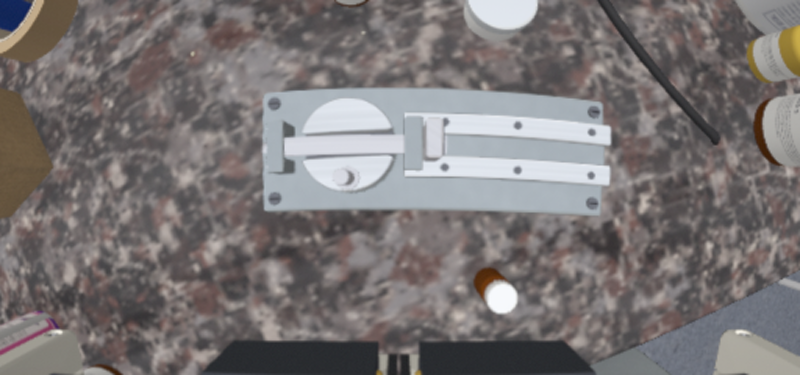

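Run:
```python
from h import *
k=lambda x,y,z:fx(wray(x*.64-.2,y*.64-.2,z))
for n,p,z in(("tab top rear",(443,138),.083),("tab top front",(427,138),.083),("arch front",(404,143),.048),("arch rear",(422,143),.048),("disc",(348,145),.044),("keeper mid",(275,146),.048)):print(n,k(*p,z))
```

```text
tab top rear [-56.7  -1.3]
tab top front [-47.4  -1.1]
arch front [-34.6  -1.4]
arch rear [-46.3  -1.5]
disc [ 2.4 -0.9]
keeper mid [51.1 -2. ]
```

Tab is against the arch (rear face about -60 mm from the disc axis after the offset), the bar passes through the slot into the keeper, and the bystanders haven't moved.

```bash
python3 -c "
from station import arm
print(arm.job_done())"
```

```text
the job is handed in; nothing more can be done
None
```

The spindle is locked: I turned the disc until its slot lined up (about 0.01 rad off), pushed the bar through to its stop, drew the hand clear and handed the job in at about 14 s; the jar, bottle and vial are still standing where they were.

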